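Slide the board carrier under the drag spring of the test fixture

ROBOT

A 6-joint arm with a two-finger parallel gripper is mounted at the origin on the work surface. World frame = base frame: x ahead of the robot, y to its left, z up, the work surface at z = 0. Lengths are in mm, angles in degrees, forces in N, time in s.
With the tool pointing down it reaches from about 350 to 850 mm from the base axis. Payload 8.1 kg.
Tool frame: the origin (TCP) lies at the very end of the fingers, on their centre line; the grasp point (between the pads) lies 19 mm behind it; z points along the fingers, y is the line along which they close (so a half turn about z gives the same grasp; the last joint's range is limited). The gripper opens to 85 mm and grips with 20 to 120 N. Pads are 22 mm wide; open, the fingers measure 114 mm over their backs; the gripper's body (76 mm by 85 mm) begins 54 mm behind the grasp point. The pads swing forward as they close: fully open they stand 13 mm farther back than shut.
Start: joints at [-69.064, 7.471, 85.268, -0, 87.261, -4.893], TCP at [261.431, -540.055, 231.292] pointing down, gripper open.
Joint ranges: [-169.43, 169.43], [-51.17, 129.36], [1.28, 143.12], [-76.62, 256.62], [0, 156.53], [-152.29, 152.29]. Speed limits (degrees/s): [136.94, 136.94, 159.86, 180, 180, 180].

INTERFACE

Orientations are given as [roll, pitch, yaw] about the fixed x, y, z axes, in that order (R = Rz(yaw) Ry(pitch) Rx(roll)).
In Python, from bench import * gives the robot as it stands.
- The arm moves only by the tool play_rows, never from a script. Its argument "increments" is a list of rows, each a list of 3 entries, a list of its own where there are three numbers: the gripper's target within -1 to 1 (fully open at 1, half-way at 0, shut at -1), then the shift along the tool's x, y, z in mm, then the turn about the tool's z in rad. A call has 1 to 12 rows; each row shifts and turns the commanded pose from where the row before left it, along the tool's axes as they then stand; what a row does not reach is not made up. A row lasts 1/12 s, in which the tool goes at most 41.7 mm and 7.16 degrees, less where a joint would pass 70% of its speed; a pose out of reach is approached as far as the arm can. A call is refused whole if a number of a shift passes 41.7 or a number of a turn 0.125, either way. A call with a gripper value outside its range is refused whole. The fingers move at their own pace and stop on an object; "force" is the grip in N (left out, the last holds). Time passes only in rows, so rows that do not move let the fingers close. It gives the time, the measured TCP pose, the force, the opening and the grip force at its end, in the units of the state.
- sense(): the state, without advancing time (a new reading comes with each control period).
- snapshot(name): name is "scene" or "side" or "wrist"; returns a dict with "color" (400x640x3 uint8, red, green, blue), "intrinsics" (3x3 intrinsics, pixels), "world_from_camera" (4x4, takes a point from camera to world coordinates). Camera axes: x right, y down, z forward; pixel columns grow to the right and rows downward; lengths in mm; the calibration is good to about 2 mm. The wrist camera is an equidistant fisheye: a pixel r from the principal point sees the ray r / f radians off the axis. A picture is of the moment at which its call begins. There is no depth.
- hand_in(): hands the job in; it is judged then, once.
Trained networks look in a picture, given as the dict that the camera call returned (one of the last four; its "shot" number tells which), for a name from the list of things; names that differ only in an ending like _2 or _b are one class to them, and where a whole thing is asked for, a point or a joint stands for the part that bears it (a point fixed in the world has none). Each returns a list of dicts, best first, with "p" (0 to 1); they miss things now and then, are a little off and sometimes report something else, mostly with a low value. They report only what shows in the picture. A call takes as long as a camera call. They do not tell look-alikes from the thing itself.
- find_in(query, picture): "xyz" ([x, y, z] in mm, in the coordinates of the camera as it stood for that picture, good to about 4 mm: the middle of the surface that is visible of it).
- regions_of(query, picture): "mask" (400x640 bool, what is visible of it).
- pinpoint(query, picture): "xyz" ([x, y, z] in mm, in the coordinates of the camera as it stood for that picture, good to about 4 mm: a listed point, or the origin of a listed thing).
The state is a dict: "time": time; "joint_pos": joint angles; "qd": joint speeds; "joint_efforts": joint torques, N m; "tool_pos": TCP position; "tcp_rot": TCP orientation; "ft_force": force on the tool from outside, world axes, zero at the start; "wrist_torque": the same for the moment, N m; "finger_gap": finger opening in mm; "grip_force": force on a finger pad.
Only numpy, scipy, OpenCV 4.12 (cv2) and the standard library are available. Lean on these libraries where they do the work, as an engineer would, in place of code of your own. Each camera call takes 0.05 s, during which the arm holds its last target. There are 200 camera calls.

TASK

Load the test fixture: with the fingertips in the empty, rubber-lined thumb well of the blue carrier, press the carrier firmly down against its sprung bed and, keeping it pressed, slide it under the red bridge and the steel drag spring until it is fully home against the black end stop; then take the hand away. Do not lift or tip the carrier, keep off the green circuit board and the steel spring, and leave the other things on the bench where they are.

Things in the scene. Friction and masses are not known exactly. Their poses are not given: they have to be found in the camera images.
- fixture: Fixed test fixture: aluminium base 290 x 130 x 10 mm, two grey side rails (inner width 94 mm, tops 34 mm above the table). Origin on the table under the track's centre line; x axis = slide direction, towards bridge and stop, within 0.6 rad of straight away from the robot; z up. Sizes and heights elsewhere are along these axes, heights above the table.
- bridge (a point): Centre of the underside of the red bridge bar across the track: 36 mm high, at fixture x = +72 mm. The bar is 12 mm thick along x and 14 mm tall (top at 50 mm).
- end_stop (a point): Centre of the face of the flat black end stop, at fixture x = +120 mm, 29 mm high (stop's top at 36 mm). The home carrier's front face rests on it.
- floating_bed (a joint): White sprung bed under the carrier: 0 = up (bed top 26 mm high), grows as pressed, 0.008 m = bottomed (18 mm). 1 N/mm; beyond the carrier's weight about 4 to 5 N starts it, 12 to 13 N bottoms it. The carrier's top is 40 mm high when up, 32 mm bottomed: it must be pressed past 0.004 m to clear the bridge, else its front butts on it.
- carrier: Loose blue carrier, 150 (x) x 90 (y) x 14 mm, about 0.2 kg, on the bed between the rails, 2 mm play each side, x axis along the fixture's. Origin: centre of underside. Walls 10 mm thick round it and across it at x = -5 to +5 mm, all 14 mm high; floor 5 mm. Starts with its front 16 to 51 mm short of the bridge; home, its origin is at fixture x = +45 mm. Low friction (about 0.2).
- thumb_pad: Black rubber pad, 56 (x) x 66 (y) x 1 mm, that lines the empty thumb well, the carrier's rear bay (60 x 70 mm, 8 mm deep above the pad). Origin: centre of its underside, at carrier x = -35 mm, 5 mm up. Fingertips press on it and push on the cross wall 30 mm ahead of this point. Once home and let go, the bed lifts the carrier at most 4 mm against bridge and spring; it stays.
- drag_spring: Two-tined steel leaf spring on the far side of the bridge. Origin on its bending line, fixture x = +78 mm, 42.5 mm high. The tines (8 mm wide, at y = +-40 mm) slope down away from the bridge over 36 mm and ride on the carrier's side walls; the carrier's front lifts them as it passes and they press down with about 5 to 7 N. Not to be touched by the robot.
- board: Green circuit board with small parts, 58 x 68 mm, fixed in the carrier's front bay. Origin at the centre of its underside, +35 mm along x from the carrier's origin and 5 mm up. Not to be touched.
- drag_spring_tip (a point): Underside of the free ends of the drag spring, midway between the tines; 26 mm above the table when free, 32 mm or more when the carrier is beneath.
- screw_cup: Orange plastic cup, 56 mm across, 35 mm high, standing loose beside the fixture's left rail. Origin at the centre of its underside. Leave alone.
- spool: Grey spool, 52 mm across, 37 mm high, standing loose beside the fixture's right rail. Origin at the centre of its underside. Leave alone.
- multimeter: Yellow multimeter lying on its back, 190 x 92 x 53 mm, loose. Origin at the centre of its underside. Leave alone.
- screwdriver: Red-handled screwdriver lying loose. Leave alone.
- probe_pod: White logic-probe box, 95 x 62 x 20 mm, loose. Origin at the centre of its underside. Leave alone.
- brush: Small green-handled brush lying loose. Leave alone.
There are look-alikes about, which are no part of the job. What is meant by the carrier is not brown, and is the smaller of those in its own colour.

How it is judged:
By the outcome, as a careful person would: the job done as asked, in the order asked, and still so for the second after the job is handed in, with the robot touching nothing.
It also fails if it takes over 38 s, if anything falls off the work surface, if the arm or the gripper's body presses on something with over 40 N, if the wrist force passes 120 N, or if a joint passes its speed limit or range.

## Working session

There is one attempt and no reset: what is moved stays moved. The work goes in short steps, Python scripts to look and compute and a tool call to move; the robot and the scene stay as the last step left them, time stands still between calls to the robot, and variables do not carry over. Pictures are saved under pics/ and viewed, at most 10 in all, crops included, and the job is handed in when it is done.

Besides the shell and the picture viewer there is one more tool, called after "Emit:" as name(argument=value, ...), one argument or row to a line, values as JSON. play_rows: Moves the arm, as the interface text tells. Its arguments: {"type":"object","properties":{"increments":{"type":"array","items":{"type":"array"}},"force":{"type":"number"}},"required":["increments"]}

```bash
ls; mkdir -p pics; cat > h.py <<'E'
from bench import *
import numpy as np, cv2
def w(p,s): 
    M=np.array(s["world_from_camera"]); return M[:3,:3]@np.array(p)+M[:3,3]
def save(s,n): cv2.imwrite("pics/"+n+".png",cv2.cvtColor(s["color"],cv2.COLOR_RGB2BGR))
E
python3 - <<'E'
from h import *
s=snapshot("scene");save(s,"scene1");t=snapshot("side");save(t,"side1")
for c,n in((s,"scene"),(t,"side")):
    for q in["fixture","bridge","end_stop","carrier","thumb_pad","board","drag_spring","screw_cup","spool"]:
        print(n,q,[(round(d["p"],2),w(d["xyz"],c).round(0).tolist()) for d in pinpoint(q,c)[:3]])
print(sense())
E
```

```text
pics
scene fixture [(0.81, [588.0, -20.0, -1.0])]
scene bridge [(0.76, [657.0, -38.0, 33.0])]
scene end_stop [(0.72, [704.0, -48.0, 28.0])]
scene carrier [(0.9, [177.0, 332.0, 0.0]), (0.63, [180.0, -307.0, 0.0]), (0.63, [391.0, 354.0, 1.0])]
scene thumb_pad [(0.48, [224.0, -322.0, 11.0]), (0.39, [658.0, -36.0, 35.0])]
scene board [(0.82, [598.0, -15.0, 30.0]), (0.59, [129.0, -291.0, 5.0])]
scene drag_spring [(0.56, [660.0, -39.0, 44.0])]
scene screw_cup [(0.69, [630.0, 108.0, 0.0])]
scene spool [(0.8, [556.0, -123.0, -1.0])]
side fixture [(0.7, [585.0, -18.0, -3.0])]
side bridge [(0.95, [654.0, -39.0, 35.0]), (0.67, [702.0, -45.0, 23.0])]
side end_stop [(0.97, [701.0, -42.0, 27.0])]
side carrier [(0.68, [567.0, -6.0, 23.0]), (0.58, [175.0, 338.0, -1.0])]
side thumb_pad [(0.82, [137.0, 339.0, 5.0]), (0.76, [526.0, -1.0, 34.0])]
side board [(0.62, [207.0, 326.0, 4.0])]
side drag_spring []
side screw_cup [(0.78, [630.0, 103.0, -1.0])]
side spool [(0.64, [559.0, -128.0, -4.0]), (0.35, [629.0, 105.0, 1.0])]
{'time': 1.0, 'joint_pos': array([-6.90633899e+01,  7.47117331e+00,  8.52661714e+01, -7.26545197e-04,
        8.72611569e+01, -4.89324547e+00]), 'qd': array([-0.12508398, -0.02989973,  0.02951964,  0.03282032,  0.09030889,
       -0.00976547]), 'joint_efforts': array([-2.77791594e-03, -5.69333589e+01, -5.00875604e+01, -4.35842594e-04,
        1.48848565e-03, -1.17134803e-05]), 'tool_pos': array([ 261.44052632, -540.06455116,  231.30777607]), 'tcp_rot': array([1.79998569e+02, 8.50885954e-04, 2.58298903e+01]), 'ft_force': array([0.51715521, 0.8352288 , 0.54386192]), 'wrist_torque': array([-0.03738067, -0.04308663, -0.07132475]), 'grip_force': 0.0, 'finger_gap': 85.5074375269806}
```

```bash
python3 -c "
import cv2,numpy as np
a=cv2.imread('pics/scene1.png');b=cv2.imread('pics/side1.png')
cv2.imwrite('pics/both.png',cv2.resize(np.vstack([a,b]),(480,600)))"
```

```text
(no output)
```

View pics/scene1.png

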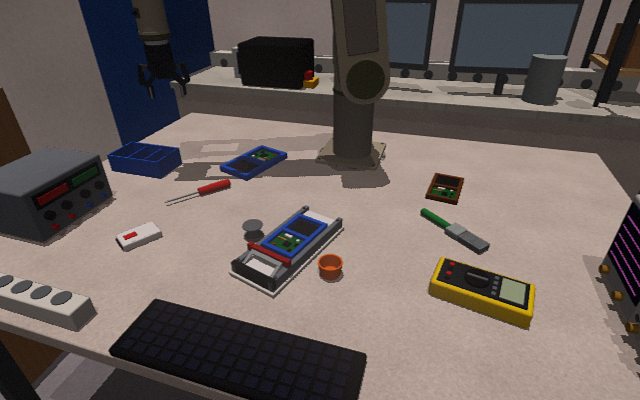

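View pics/side1.png

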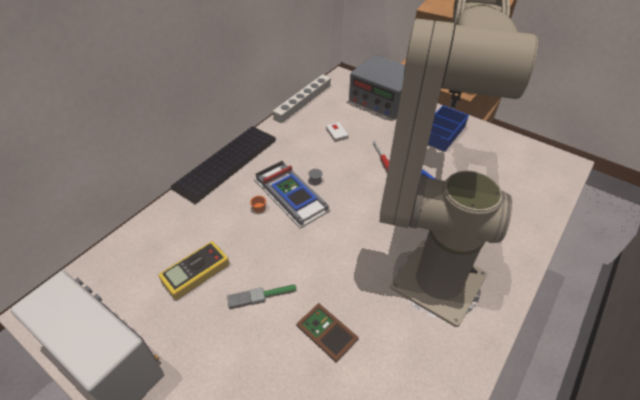

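Scene: the fixture with the blue carrier is at pixel (290,245) in the scene view, with the bridge at about (268,255). The side view shows it at (292,193). The blue look-alike at (255,160) and the brown one at (445,188) are off the fixture. The fixture's x axis points about -13° in world. I'll move over it and look with the wrist camera.

Emit:
play_rows(
  increments=[
    [-1,[27,-23,0],0],
    [-1,[27,-23,0],0],
    [-1,[27,-23,0],0],
    [-1,[27,-23,0],0],
    [-1,[27,-23,0],0],
    [-1,[27,-23,0],0],
    [-1,[27,-23,0],0],
    [-1,[27,-23,0],0],
    [-1,[27,-23,0],0],
    [-1,[27,-23,0],0],
    [-1,[27,-23,0],0],
    [-1,[27,-23,0],0],
  ],
)

```text
time: 2.0
tool_pos: [433.2, -148.8, 231.6]
tcp_rot: [180.0, -0.0, 25.8]
ft_force: [-0.3, 0.1, 0.7]
finger_gap: 0.1
grip_force: 0.0
```

Emit:
play_rows(
  increments=[
    [-1,[26,-23,0],0],
    [-1,[26,-23,0],0],
    [-1,[26,-23,0],0],
    [-1,[26,-23,0],0],
    [-1,[26,-23,0],0],
    [-1,[0,0,0],0.12],
    [-1,[0,0,0],0.12],
    [-1,[0,0,0],0.12],
    [-1,[0,0,0],0.12],
    [-1,[0,0,0],0.12],
    [-1,[0,0,0],0.08],
    [-1,[0,0,0],0],
  ],
)

```text
time: 3.0
tool_pos: [499.7, 9.7, 231.3]
tcp_rot: [-180.0, -0.0, -13.3]
ft_force: [-0.3, -0.6, -1.0]
finger_gap: 0.0
grip_force: 0.0
```

```bash
python3 - <<'E'
from h import *
s=snapshot("wrist");save(s,"wrist1");t=snapshot("scene");save(t,"scene2")
for c,n in((s,"wrist"),(t,"scene"),(snapshot("side"),"side")):
    for q in["fixture","bridge","end_stop","carrier","thumb_pad","board"]:
        print(n,q,[(round(d["p"],2),w(d["xyz"],c).round(0).tolist()) for d in pinpoint(q,c)[:2]])
S=sense();print(S["tool_pos"],S["tcp_rot"],S["ft_force"],S["finger_gap"],S["time"],S["joint_pos"])
print(s["intrinsics"],s["world_from_camera"])
E
```

```text
wrist fixture [(0.21, [394.0, 348.0, 3.0])]
wrist bridge [(0.76, [658.0, -38.0, 33.0]), (0.73, [556.0, -124.0, 2.0])]
wrist end_stop [(0.22, [631.0, 96.0, 3.0])]
wrist carrier [(0.95, [568.0, -11.0, 25.0]), (0.71, [180.0, -305.0, -4.0])]
wrist thumb_pad [(0.75, [528.0, -0.0, 31.0]), (0.75, [219.0, -324.0, 8.0])]
wrist board [(0.9, [130.0, -296.0, 8.0]), (0.63, [593.0, -18.0, 29.0])]
scene fixture [(0.74, [587.0, -20.0, -3.0])]
scene bridge [(0.67, [656.0, -40.0, 34.0])]
scene end_stop [(0.58, [699.0, -47.0, 27.0]), (0.36, [696.0, -51.0, 27.0])]
scene carrier [(0.89, [174.0, 332.0, 0.0]), (0.84, [176.0, -308.0, -4.0])]
scene thumb_pad [(0.82, [530.0, -0.0, 31.0]), (0.58, [139.0, 338.0, 6.0])]
scene board [(0.71, [699.0, -50.0, 27.0]), (0.63, [594.0, -16.0, 27.0])]
side fixture []
side bridge [(0.68, [656.0, -37.0, 33.0]), (0.51, [606.0, 413.0, -1.0])]
side end_stop [(0.86, [700.0, -43.0, 24.0])]
side carrier [(0.88, [173.0, -308.0, -0.0]), (0.79, [563.0, -8.0, 23.0])]
side thumb_pad [(0.74, [139.0, 338.0, 7.0]), (0.67, [652.0, -39.0, 37.0])]
side board [(0.75, [592.0, -16.0, 24.0]), (0.71, [208.0, 331.0, 2.0])]
[499.73140396   9.67154832 231.29885072] [ 1.79999232e+02 -1.05747720e-03 -1.31334089e+01] [-0.35331873 -0.57621727 -0.86332785] -0.15321467379631085 4.05 [-4.77005013e+00 -8.21486125e+00  1.00885017e+02 -9.14202636e-04
  8.73289098e+01  9.83634014e+01]
[[309.70691629   0.         320.50704444]
 [  0.         309.70691629 194.22421341]
 [  0.           0.           1.        ]] [[-2.31982406e-01 -9.36920088e-01 -2.61466846e-01  5.66648347e+02]
 [-9.72719888e-01  2.23562504e-01  6.19340443e-02 -6.94426917e+00]
 [ 4.26932551e-04  2.68701610e-01 -9.63223371e-01  3.73757636e+02]
 [ 0.00000000e+00  0.00000000e+00  0.00000000e+00  1.00000000e+00]]
```

View pics/wrist1.png

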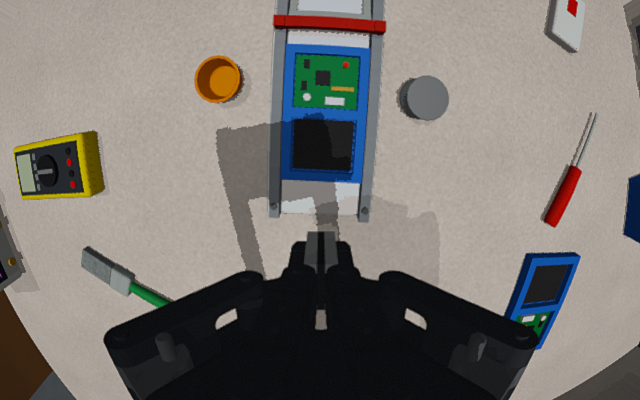

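The wrist view shows the carrier from the front edge (row ~43) to the rear edge (row ~182). The thumb pad is at (323,147), the bridge at row ~24 and the closed fingertips at (320,238). Next I'll ray-cast those pixels onto their known heights.

```bash
cat >> h.py <<'E'
K=np.array([[309.70691629,0,320.50704444],[0,309.70691629,194.22421341],[0,0,1]])
def ray(u,v,M,z):
    d=np.array([u-K[0,2],v-K[1,2]]);r=np.hypot(*d);th=r/K[0,0]
    c=np.r_[d/r*np.sin(th),np.cos(th)];g=M[:3,:3]@c;return M[:3,3]+g*(z-M[2,3])/g[2]
def project(mask,M,z):
    v,u=np.nonzero(mask);return np.array([ray(a,b,M,z)[:2] for a,b in zip(u,v)])
E
python3 - <<'E'
from h import *
im=cv2.imread("pics/wrist1.png")
M=np.array([[-2.31982406e-01,-9.36920088e-01,-2.61466846e-01,5.66648347e+02],[-9.72719888e-01,2.23562504e-01,6.19340443e-02,-6.94426917],[4.26932551e-04,2.68701610e-01,-9.63223371e-01,3.73757636e+02],[0,0,0,1]])
h=cv2.cvtColor(im,cv2.COLOR_BGR2HSV);roi=np.zeros(h.shape[:2],bool);roi[:200,255:400]=1
blue=cv2.inRange(h,(105,120,50),(125,255,255)).astype(bool)&roi
red=(cv2.inRange(h,(0,150,60),(8,255,255))|cv2.inRange(h,(172,150,60),(180,255,255))).astype(bool)&roi;red[45:]=0
for n,m,z in(("carrier",blue,40),("bridge",red,50)):
    P=project(m,M,z);r=cv2.minAreaRect(P.astype(np.float32));print(n,m.sum(),r)
    # fixture-frame extents with yaw -13.1
    a=np.radians(-13.1);R=np.array([[np.cos(a),np.sin(a)],[-np.sin(a),np.cos(a)]]);Q=(R@P.T).T
    print(np.percentile(Q,[1,99],axis=0).round(1))
for p in((292,119),(356,121),(353,173),(290,167)):print("pad",ray(*p,M,32).round(1))
E
```

```text
carrier 5185 ((562.683837890625, -10.199897766113281), (90.88754272460938, 149.7088165283203), 73.58193969726562)
[[475.5  70.6]
 [624.5 164.5]]
bridge 1223 ((656.5557861328125, -38.19200134277344), (116.64754486083984, 13.182441711425781), 73.95281982421875)
[[640.   54.5]
 [656.9 168.4]]
pad [564.4  25.6  32. ]
pad [546.1 -42.3  32. ]
pad [489.6 -26.5  32. ]
pad [512.8  41.   32. ]
```

The carrier measures 150 x 91 mm, which matches. Its centre is at (562.7,-10.2), yaw is -16.3° and its fixture x is about -26. I'll align and go down over the well, just behind the cross wall.

Emit:
play_rows(
  increments=[
    [-1,[0,0,0],0.055],
    [-1,[21,0.8,0],0],
    [-1,[21,0.7,0],0],
    [-1,[0,0,32],0],
    [-1,[0,0,32],0],
    [-1,[0,0,32],0],
    [-1,[0,0,32],0],
    [-1,[0,0,28],0],
    [-1,[0,0,20],0],
    [-1,[0,0,9],0],
    [-1,[0,0,0],0],
    [-1,[0,0,0],0],
  ],
)

```text
time: 5.05
tool_pos: [539.8, -3.6, 46.8]
tcp_rot: [180.0, 0.0, -16.3]
ft_force: [0.7, -0.3, 1.0]
finger_gap: -0.2
grip_force: 0.0
```

```bash
python3 - <<'E'
from h import *
s=snapshot("wrist");save(s,"wrist2")
S=sense();print(S["tool_pos"],S["tcp_rot"],S["ft_force"],S["time"])
np.save("M2.npy",s["world_from_camera"])
E
```

```text
[540.78027827  -3.65424451  47.86082631] [-1.79978381e+02 -1.16168416e-01 -1.62833250e+01] [0.47839445 0.59749731 0.78290408] 5.1
```

View pics/wrist2.png

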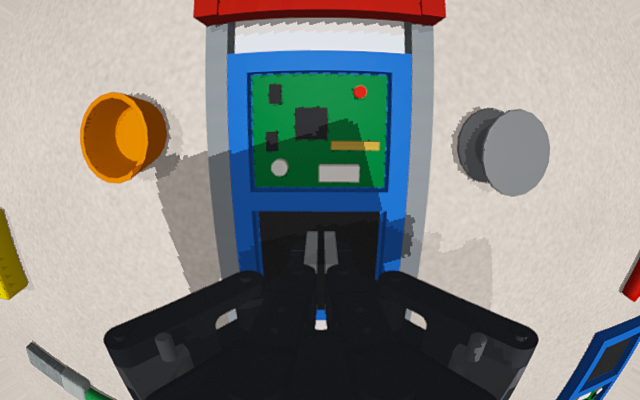

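The fingertips at (320,238) are over the black pad, with the cross wall at row ~200 ahead. I'll press down in small steps.

Emit:
play_rows(
  increments=[
    [-1,[0,0,6],0],
    [-1,[0,0,4],0],
    [-1,[0,0,2],0],
    [-1,[0,0,2],0],
    [-1,[0,0,1],0],
    [-1,[0,0,0],0],
  ],
)

```text
time: 5.6
tool_pos: [539.9, -3.6, 31.6]
tcp_rot: [-180.0, -0.0, -16.3]
ft_force: [-1.0, 0.7, 5.1]
finger_gap: 0.2
grip_force: 2.2
```

Emit:
play_rows(
  increments=[
    [-1,[0,0,1],0],
    [-1,[0,0,1],0],
    [-1,[0,0,1],0],
    [-1,[0,0,0],0],
  ],
)

```text
time: 5.93
tool_pos: [540.2, -3.6, 29.0]
tcp_rot: [-180.0, -0.1, -16.3]
ft_force: [-2.1, 1.4, 6.3]
finger_gap: 0.2
grip_force: 3.5
```

Emit:
play_rows(
  increments=[
    [-1,[0,0,1],0],
    [-1,[0,0,1],0],
    [-1,[0,0,1],0],
    [-1,[0,0,1],0],
    [-1,[0,0,0.5],0],
    [-1,[0,0,0],0],
  ],
)

```text
time: 6.43
tool_pos: [540.7, -3.6, 25.2]
tcp_rot: [-180.0, -0.1, -16.3]
ft_force: [-2.0, 0.7, 10.9]
finger_gap: 0.2
grip_force: 5.4
```

Emit:
play_rows(
  increments=[
    [-1,[0,0,0.5],0],
    [-1,[0,0,0.5],0],
    [-1,[0,0,0],0],
  ],
)

```text
time: 6.68
tool_pos: [541.0, -3.6, 24.5]
tcp_rot: [-180.0, -0.1, -16.3]
ft_force: [-2.0, 0.2, 11.3]
finger_gap: -0.0
grip_force: 5.8
```

Emit:
play_rows(
  increments=[
    [-1,[0,0,0.5],0],
    [-1,[0,0,0.5],0],
    [-1,[0,0,0],0],
    [-1,[0,0,0],0],
  ],
)

```text
time: 7.02
tool_pos: [541.4, -3.7, 24.0]
tcp_rot: [-180.0, -0.2, -16.3]
ft_force: [-2.4, -0.2, 13.9]
finger_gap: -0.0
grip_force: 6.9
```

```bash
python3 - <<'E'
from h import *
s=snapshot("wrist");save(s,"wrist3")
S=sense();print(S["tool_pos"],S["tcp_rot"],S["ft_force"],S["wrist_torque"],S["time"])
E
```

```text
[541.43774289  -3.6869628   23.99833656] [-179.96316019   -0.19701255  -16.28029309] [-2.98208957  0.77787925 12.89100854] [0.08878143 0.44696225 0.00370168] 7.0667
```

View pics/wrist3.png

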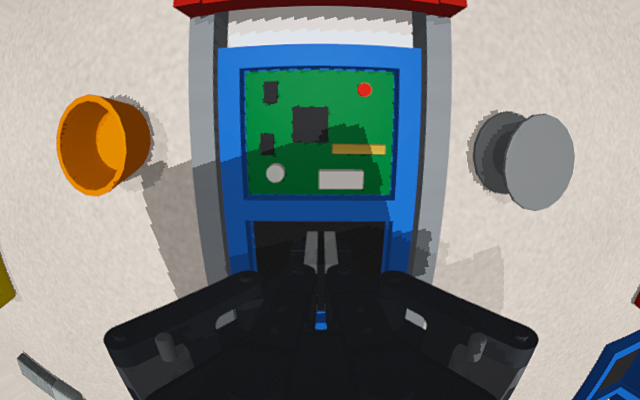

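Carrier is bottomed with the pad pressed and the bridge still clear ahead. I'll add some preload and start sliding.

Emit:
play_rows(
  increments=[
    [-1,[0,0,1],0],
    [-1,[0,0,1],0],
    [-1,[0,0,0],0],
    [-1,[2,0,0],0],
    [-1,[2,0,0],0],
    [-1,[2,0,0],0],
    [-1,[2,0,0],0],
    [-1,[2,0,0],0],
    [-1,[0,0,0],0],
  ],
)

```text
time: 7.82
tool_pos: [553.0, -6.6, 23.9]
tcp_rot: [-179.9, -0.4, -16.3]
ft_force: [-2.7, 1.5, 23.6]
finger_gap: 0.4
grip_force: 11.6
```

```bash
cat > look.py <<'E'
from h import *
import sys
s=snapshot("wrist");save(s,sys.argv[1]);M=np.array(s["world_from_camera"])
S=sense();print(S["tool_pos"].round(1),S["tcp_rot"].round(2),S["ft_force"].round(1),S["time"])
h=cv2.cvtColor(s["color"],cv2.COLOR_RGB2HSV)
g=cv2.inRange(h,(50,120,40),(75,255,255));n,l,st,c=cv2.connectedComponentsWithStats(g[:, 200:440])
i=1+np.argmax(st[1:,4]);print("board box",st[i])
x,y,W,H=st[i,:4];e=np.array([.9598,-.2807])
for v in(y,y+H):
    p=ray(320,v,M,26);print("board edge along track rel. fixture origin",round(e@(p[:2]-(np.array([656.6,-38.2])-72*e)),1))
print("tcp fixture xy",round(e@(S["tool_pos"][:2]-(np.array([656.6,-38.2])-72*e)),1))
E
python3 look.py wrist4
```

```text
[553.   -6.6  23.9] [-179.92   -0.4   -16.28] [-2.2  0.4 23. ] 7.8667
board box [   46    71   147   123 13693]
board edge along track rel. fixture origin 50.5
board edge along track rel. fixture origin -6.4
tcp fixture xy -36.3
```

The rubber is dragging the carrier along with the fingers: carrier x is about -13, bottomed at 23 N. I'll continue.

Emit:
play_rows(
  increments=[
    [-1,[2,0,0],0],
    [-1,[2,0,0],0],
    [-1,[2,0,0],0],
    [-1,[2,0,0],0],
    [-1,[2,0,0],0],
    [-1,[2,0,0],0],
    [-1,[2,0,0],0],
    [-1,[2,0,0],0],
    [-1,[2,0,0],0],
    [-1,[2,0,0],0],
    [-1,[0,0,0],0],
  ],
)

```text
time: 8.78
tool_pos: [572.1, -12.2, 24.0]
tcp_rot: [-179.9, -0.4, -16.3]
ft_force: [-2.3, 0.6, 22.5]
finger_gap: -0.2
grip_force: 11.2
```

```bash
python3 look.py wrist5
```

```text
[572.1 -12.2  24. ] [-179.92   -0.39  -16.28] [-2.   0.4 21.8] 8.8333
board box [   46    78   147   116 12657]
board edge along track rel. fixture origin 67.2
board edge along track rel. fixture origin 13.5
tcp fixture xy -16.4
```

Emit:
play_rows(
  increments=[
    [-1,[2,0,0],0],
    [-1,[2,0,0],0],
    [-1,[2,0,0],0],
    [-1,[2,0,0],0],
    [-1,[2,0,0],0],
    [-1,[2,0,0],0],
    [-1,[2,0,0],0],
    [-1,[2,0,0],0],
    [-1,[2,0,0],0],
    [-1,[2,0,0],0],
    [-1,[0,0,0],0],
  ],
)

```text
time: 9.75
tool_pos: [590.8, -17.7, 23.9]
tcp_rot: [-179.9, -0.3, -16.3]
ft_force: [-5.3, 1.2, 24.8]
finger_gap: 0.2
grip_force: 12.0
```

```bash
python3 look.py wrist6
```

```text
[590.8 -17.7  23.9] [-179.92   -0.33  -16.28] [-3.8  1.7 23.8] 9.8
board box [  47  125  145   68 6876]
board edge along track rel. fixture origin 65.2
board edge along track rel. fixture origin 33.4
tcp fixture xy 3.1
```

Emit:
play_rows(
  increments=[
    [-1,[2,0,0],0],
    [-1,[2,0,0],0],
    [-1,[2,0,0],0],
    [-1,[2,0,0],0],
    [-1,[2,0,0],0],
    [-1,[2,0,0],0],
    [-1,[2,0,0],0],
    [-1,[1,0,0],0],
    [-1,[1,0,0],0],
    [-1,[0,0,0],0],
  ],
)

```text
time: 10.63
tool_pos: [605.9, -22.1, 23.9]
tcp_rot: [-179.9, -0.3, -16.3]
ft_force: [-4.4, 1.9, 23.2]
finger_gap: -0.2
grip_force: 11.7
```

```bash
python3 look.py wrist7
```

```text
[605.9 -22.1  23.9] [-179.93   -0.32  -16.28] [-4.4  2.  22.4] 10.6833
board box [  46   71  147   40 5085]
board edge along track rel. fixture origin 105.7
board edge along track rel. fixture origin 87.4
tcp fixture xy 18.9
```

Emit:
play_rows(
  increments=[
    [-1,[1,0,0],0],
    [-1,[1,0,0],0],
    [-1,[1,0,0],0],
    [-1,[0,0,0],0],
  ],
)

```text
time: 11.02
tool_pos: [608.8, -23.0, 23.9]
tcp_rot: [-179.9, -0.3, -16.3]
ft_force: [-5.2, 1.7, 22.7]
finger_gap: -0.2
grip_force: 11.6
```

Emit:
play_rows(
  increments=[
    [-1,[1,0,0],0],
    [-1,[1,0,0],0],
    [-1,[0,0,0],0],
  ],
)

```text
time: 11.27
tool_pos: [609.0, -23.0, 23.9]
tcp_rot: [-179.9, -0.1, -16.3]
ft_force: [-14.2, 4.2, 31.6]
finger_gap: 0.2
grip_force: 15.8
```

```bash
python3 look.py wrist8; python3 -c "
import cv2;a=cv2.imread('pics/wrist8.png')[0:280,180:460];cv2.imwrite('pics/w8c.png',cv2.resize(a,(560,560)))"
```

```text
[609.  -23.   23.9] [-1.7995e+02 -1.0000e-01 -1.6260e+01] [-14.8   3.1  31.2] 11.3167
board box [  46   71  147   48 5967]
board edge along track rel. fixture origin 108.8
board edge along track rel. fixture origin 87.0
tcp fixture xy 22.1
```

View pics/w8c.png

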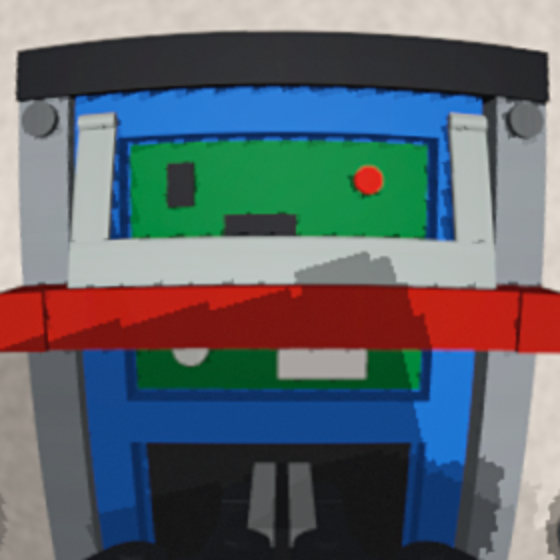

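The carrier is home: its front lies against the black stop and both tines sit on the side walls. Pushing further only raised the force (-14 N). I'll lift off straight up.

Emit:
play_rows(
  increments=[
    [-1,[0,0,-1],0],
    [-1,[0,0,-1],0],
    [-1,[0,0,-1],0],
    [-1,[0,0,-1],0],
    [-1,[0,0,-1],0],
    [-1,[0,0,-1],0],
    [-1,[0,0,-1],0],
    [-1,[0,0,-1],0],
    [-1,[0,0,-1],0],
    [-1,[0,0,-2],0],
    [-1,[0,0,-3],0],
    [-1,[0,0,-5],0],
  ],
)

```text
time: 12.32
tool_pos: [606.8, -23.4, 38.1]
tcp_rot: [180.0, 0.1, -16.3]
ft_force: [0.1, -0.6, -0.2]
finger_gap: 0.1
grip_force: 0.0
```

Emit:
play_rows(
  increments=[
    [-1,[0,0,-10],0],
    [-1,[0,0,-20],0],
    [-1,[0,0,-30],0],
    [-1,[0,0,-30],0],
    [-1,[0,0,-30],0],
    [-1,[-20,0,-20],0],
    [-1,[-30,0,0],0],
    [-1,[-30,0,0],0],
    [-1,[-20,0,0],0],
    [-1,[0,0,0],0],
    [-1,[0,0,0],0],
  ],
)

```text
time: 13.23
tool_pos: [511.6, 4.8, 179.9]
tcp_rot: [-180.0, -0.1, -16.3]
ft_force: [0.9, 0.3, -0.2]
finger_gap: -0.2
grip_force: 0.0
```

```bash
python3 look.py wrist9; python3 -c "
import cv2;a=cv2.imread('pics/wrist9.png')[0:240,200:440];cv2.imwrite('pics/w9c.png',cv2.resize(a,(600,600)))"
```

```text
[512.3   4.5 180. ] [-1.7998e+02 -1.2000e-01 -1.6270e+01] [ 0.7 -1.1  0.6] 13.2833
board box [ 84  30  72  16 732]
board edge along track rel. fixture origin 68.3
board edge along track rel. fixture origin 52.1
tcp fixture xy -78.5
```

View pics/w9c.png

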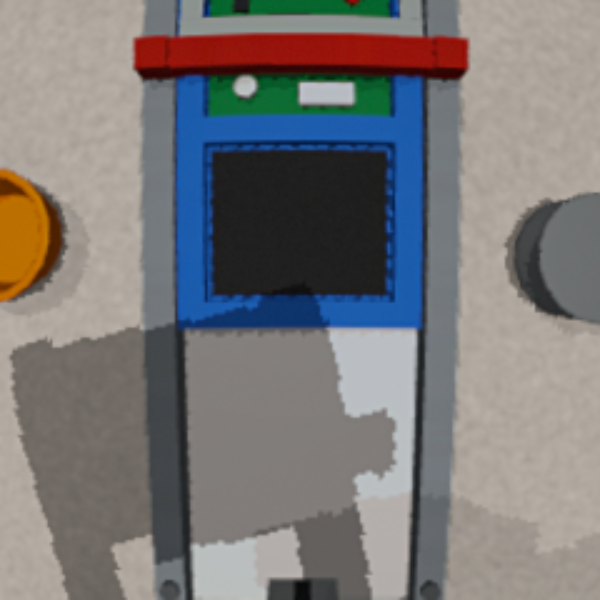

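The carrier stayed in place from this view, but the stop is out of the picture. I'll move forward at height to check the front gap.

Emit:
play_rows(
  increments=[
    [-1,[30,0,0],0],
    [-1,[30,0,0],0],
    [-1,[30,0,0],0],
    [-1,[10,0,0],0],
    [-1,[0,0,0],0],
    [-1,[0,0,0],0],
  ],
)

```text
time: 13.78
tool_pos: [608.4, -23.9, 178.3]
tcp_rot: [180.0, 0.1, -16.3]
ft_force: [0.5, -0.1, 0.1]
finger_gap: 0.1
grip_force: 0.0
```

```bash
python3 look.py wrist10; python3 -c "
import cv2;a=cv2.imread('pics/wrist10.png')[0:200,220:420];cv2.imwrite('pics/w10c.png',cv2.resize(a,(600,600),interpolation=cv2.INTER_CUBIC))"
```

```text
[607.8 -23.6 178.4] [ 1.7999e+02  6.0000e-02 -1.6300e+01] [-0.4 -0.5 -0.4] 13.8333
board box [  83   91   72   22 1393]
board edge along track rel. fixture origin 108.6
board edge along track rel. fixture origin 87.6
tcp fixture xy 21.0
```

View pics/w10c.png

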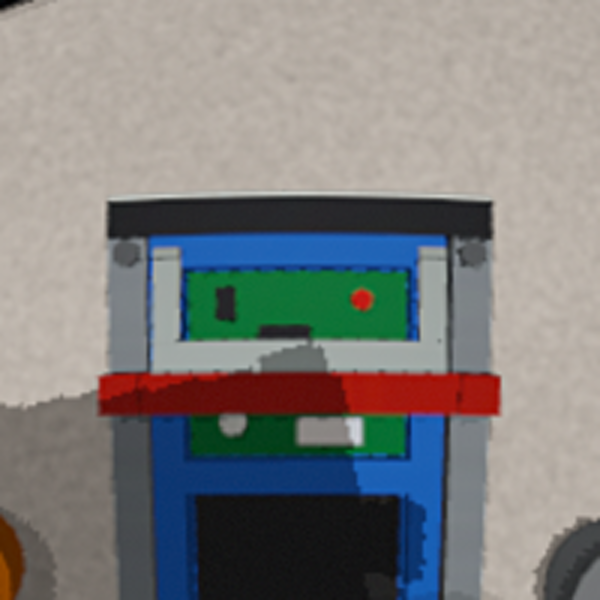

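The carrier front meets the stop with no gap. The board's front edge is at fixture x 108.6, against 109 expected.

```bash
python3 -c "
from bench import *
print(hand_in())"
```

```text
the job is handed in; nothing more can be done
None
```

The carrier was pressed to the bottom of its bed, slid home against the black end stop and released. The last picture shows no gap at the stop, the hand is clear, and the job was handed in at about 14 s.

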